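# Find the flat worktop sample with a straightedge

## Robot

A 6-joint arm with a two-finger parallel gripper is mounted at the origin on the work surface. World frame = base frame: x ahead of the robot, y to its left, z up, the work surface at z = 0. Lengths are in m, angles in rad, forces in N, time in s.
With the tool pointing down it reaches from about 0.35 to 0.85 m from the base axis. Payload 8.1 kg.
Tool frame: the origin (TCP) lies between the finger pads; the fingertips stand 25 mm ahead of it and the grasp point (between the pads) lies 6 mm ahead of it (robot.tip_extent is the distance from the TCP to the fingertips, in m); z points along the fingers, y is the direction in which the jaws open and shut (so a half turn about z gives the same grasp; the last joint's range is limited). The gripper opens to 93 mm and grips with 3 to 60 N. Pads are 15 mm wide; open, the fingers measure 128 mm over their backs; the gripper's body (75 mm by 188 mm) begins 65 mm behind the grasp point.
Start: joints at [-1.312, 0.13, 1.488, -0, 1.523, -0.085], TCP at [0.202, -0.565, 0.244] pointing down, gripper open.
Joint ranges: [-2.96, 2.96], [-0.89, 2.26], [0.02, 2.5], [-1.34, 4.48], [0, 2.73], [-2.66, 2.66]. Speed limits (rad/s): [2.39, 2.39, 2.79, 3.14, 3.14, 3.14].

## Interface

Orientations are given as a rotation vector (axis times angle).
In Python, from plant import robot gives the robot as it stands.
- The arm moves only by the tool drive_tool, never from a script. Its argument "increments" is a list of rows, each a list of 7 numbers: the closure, from 0 (fully open) to 1 (shut), then the shift along the world's x, y, z in units of 25 mm (1.0 is 25 mm), then the turn, a rotation vector about the world's x, y, z in rad. In form: [[gripper, dx, dy, dz, rx, ry, rz], ...]. A call has 1 to 20 rows; each row is the pose to reach, as a shift and turn from the pose commanded when the call began; what a row does not reach only later rows make up. A row lasts 1/12 s, in which the tool goes at most 41.7 mm and 7.16 degrees, less where a joint would pass 70% of its speed; a pose out of reach is approached as far as the arm can. A call with a gripper value outside its range is refused whole. The fingers move at their own pace and stop on an object; "squeeze" is the grip in N (left out, the last holds). Time passes only in rows, so rows that repeat a pose let the fingers close. It gives the time, the measured TCP pose, the force and the opening at its end, in the units of the state.
- robot.read_state(): the state, without advancing time (a new reading comes with each control period).
- robot.read_camera(name): name is "scene" or "top" or "wrist"; returns a dict with "image" (420x560x3 uint8, red, green, blue), "fx", "fy", "cx", "cy" (pixels), "T" (4x4, takes a point from camera to world coordinates); the wrist camera has in their place "mount" (4x4, takes a point from camera to tool coordinates, whose origin is the TCP and whose axes are the flange's). Camera axes: x right, y down, z forward; pixel columns grow to the right and rows downward; lengths in m; the calibration is good to about 2 mm. A picture is of the moment at which its call begins: read the wrist's pose just before it. There is no depth.
- robot.close_job(): hands the job in, once; it reports no verdict.
The state is a dict: "t": time; "q": joint angles; "dq": joint speeds; "joint_torque": joint torques, N m; "tool_pos": TCP position; "orientation": TCP orientation; "force": force on the tool from outside, world axes, zero at the start; "wrist_torque": the same for the moment, N m; "opening": finger opening in m.
Only numpy, scipy, OpenCV 4.12 (cv2) and the standard library are available. Lean on these libraries where they do the work, as an engineer would, in place of code of your own. Each camera call takes 0.05 s, during which the arm holds its last target.

## Task

One of the two wooden worktop samples has bowed. Lay the straightedge lengthwise along the middle of a sample, let go, and with closed fingertips press lightly first on its end with the slot, then on its plain end; if it rocks, try it the same way on the other sample. Leave it lying on the sample where it does not rock, and keep the samples and everything else on the desk where they are.

Things in the scene. Friction and masses are not known exactly. Their poses are not given: they have to be found in the camera images.
- straightedge: aluminium strip 160 mm long (x) x 30 wide (y) x 6 thick, 0.12 to 0.21 kg, flat on the desk, with a grip rib on top, in the middle: 60 mm long (x), 12 mm wide, rising to 32 mm above the underside. Origin at the centre of the underside, z up. The +x end has a hanging slot through it, 12 x 14 mm, 62 to 74 mm from the centre; the -x end is plain
- slot_end (a point): point on top of the straightedge near its slotted end, 62 mm from the centre (+x), 6 mm above the underside: where to press (anywhere more than about 50 mm from the centre will do). Pressing means about 5 to 15 N downwards for half a second; more than 100 N of push on a sample, even for an instant (set down too fast, dropped), dents the wood
- plain_end (a point): the same on the plain end, 62 mm from the centre (-x)
- board_a: one of two look-alike wooden worktop samples, 200 mm long (x) x 90 wide (y), loose on the desk; origin at the centre of its underside, z up. One of the two (either) is flat: top face 24 mm above the desk everywhere. The other is bowed, a hump along x: 26 mm high over the middle 20 mm, 24.2 mm high 40 mm from the centre, 18.8 mm at the short ends; its underside is flat
- board_b: the other sample, same look and frame (which one is bowed is not told by name or place). On the bowed one the straightedge tips by about 0.09 rad when an end is pressed, first one way then the other; the pressed end sinks about 4 mm and the far end rises 7 to 9 mm. On the flat one it stays level
- marker_cup: bystander: black pot of markers, 76 mm across, 134 mm high; origin under its centre
- stone_stack: bystander: three stacked stone tiles, 100 x 100 x 36 mm; origin under the centre
- tape_measure: bystander: black tape measure, 66 x 34 x 62 mm; origin under the centre
- swatch_fan: bystander: swatch cards, 130 x 55 x 16 mm; origin under the centre
- mug: bystander: white mug, 80 mm across, 95 mm high, handle to its +y; origin under the centre
- cork_block: bystander: cork sample, 120 x 80 x 30 mm; origin under the centre
Not all that is in view belongs to the job. What is meant by the straightedge is not green, and is the larger of those in its own colour.

How it is judged:
On the way, in this order (a step that is already met when the one before it is completed fails the run):
1. the straightedge lies lengthwise on the flat sample, let go (((z of straightedge in the frame of board_a between 0.022 and 0.025 m and x of straightedge in the frame of board_a between -0.025 and 0.025 m and y of straightedge in the frame of board_a between -0.025 and 0.025 m and angle between the x axis of straightedge and the x axis of board_a, either way round below 0.2 rad and angle between board_a's own z axis and vertical below 0.03 rad) or (z of straightedge in the frame of board_b between 0.022 and 0.025 m and x of straightedge in the frame of board_b between -0.025 and 0.025 m and y of straightedge in the frame of board_b between -0.025 and 0.025 m and angle between the x axis of straightedge and the x axis of board_b, either way round below 0.2 rad and angle between board_b's own z axis and vertical below 0.03 rad)) and angle between straightedge's own z axis and vertical below 0.02 rad and contact force between the fingers and straightedge below 0.5 N and linear speed of straightedge below 0.02 m/s), for 0.2 s.
2. there it stays level while fingertips press on its slotted end (((z of straightedge in the frame of board_a between 0.022 and 0.025 m and x of straightedge in the frame of board_a between -0.025 and 0.025 m and y of straightedge in the frame of board_a between -0.025 and 0.025 m and angle between the x axis of straightedge and the x axis of board_a, either way round below 0.2 rad and angle between board_a's own z axis and vertical below 0.03 rad and contact force between straightedge and board_a above 4.5 N) or (z of straightedge in the frame of board_b between 0.022 and 0.025 m and x of straightedge in the frame of board_b between -0.025 and 0.025 m and y of straightedge in the frame of board_b between -0.025 and 0.025 m and angle between the x axis of straightedge and the x axis of board_b, either way round below 0.2 rad and angle between board_b's own z axis and vertical below 0.03 rad and contact force between straightedge and board_b above 4.5 N)) and angle between straightedge's own z axis and vertical below 0.02 rad and contact force between the fingers and straightedge above 3 N and x of the grasp point in the frame of straightedge above 0.045 m), for 0.15 s.
3. there it stays level while fingertips press on its plain end (((z of straightedge in the frame of board_a between 0.022 and 0.025 m and x of straightedge in the frame of board_a between -0.025 and 0.025 m and y of straightedge in the frame of board_a between -0.025 and 0.025 m and angle between the x axis of straightedge and the x axis of board_a, either way round below 0.2 rad and angle between board_a's own z axis and vertical below 0.03 rad and contact force between straightedge and board_a above 4.5 N) or (z of straightedge in the frame of board_b between 0.022 and 0.025 m and x of straightedge in the frame of board_b between -0.025 and 0.025 m and y of straightedge in the frame of board_b between -0.025 and 0.025 m and angle between the x axis of straightedge and the x axis of board_b, either way round below 0.2 rad and angle between board_b's own z axis and vertical below 0.03 rad and contact force between straightedge and board_b above 4.5 N)) and angle between straightedge's own z axis and vertical below 0.02 rad and contact force between the fingers and straightedge above 3 N and x of the grasp point in the frame of straightedge below -0.045 m), for 0.15 s.
At the end, for the whole second after the job is handed in: The straightedge lies at rest, let go, on the flat sample's face (24 mm up, not the bowed one's 26 mm crest), level within 0.02 rad, its centre within 25 mm of the sample's centre both ways and within 0.2 rad of the sample's long direction, after staying level under presses on both ends (((z of straightedge in the frame of board_a between 0.022 and 0.025 m and x of straightedge in the frame of board_a between -0.025 and 0.025 m and y of straightedge in the frame of board_a between -0.025 and 0.025 m and angle between the x axis of straightedge and the x axis of board_a, either way round below 0.2 rad and angle between board_a's own z axis and vertical below 0.03 rad) or (z of straightedge in the frame of board_b between 0.022 and 0.025 m and x of straightedge in the frame of board_b between -0.025 and 0.025 m and y of straightedge in the frame of board_b between -0.025 and 0.025 m and angle between the x axis of straightedge and the x axis of board_b, either way round below 0.2 rad and angle between board_b's own z axis and vertical below 0.03 rad)) and angle between straightedge's own z axis and vertical below 0.02 rad and linear speed of straightedge below 0.01 m/s and angular speed of straightedge below 0.1 rad/s and contact force between the fingers and straightedge below 0.2 N); the robot touches nothing.
It fails at once if a sample is pushed with more than 100 N (dropped, slammed or leant on) (contact force between straightedge and board_a above 100 N or contact force between straightedge and board_b above 100 N).
It fails at once if a sample is shifted by more than 30 mm (distance of any of board_a, board_b from where it was at the start of the episode above 0.03 m).
It fails at once if a bystander is shifted by more than 30 mm (distance of any of marker_cup, stone_stack, tape_measure, swatch_fan, mug, cork_block from where it was at the start of the episode above 0.03 m).
It also fails if it takes over 72 s, if anything falls off the work surface, if the arm or the gripper's body presses on something with over 40 N, if the wrist force passes 120 N, or if a joint passes its speed limit or range.

## Working session

There is one attempt and no reset: what is moved stays moved. The work goes in short steps, Python scripts to look and compute and a tool call to move; the robot and the scene stay as the last step left them, time stands still between calls to the robot, and variables do not carry over. Pictures are saved under pics/ and viewed, and the job is handed in when it is done.

Besides the shell and the picture viewer there is one more tool, called after "Emit:" by a JSON object that holds its "name" and its "arguments", one argument or row to a line. drive_tool: Moves the arm, as the interface text tells. Its arguments: {"type":"object","properties":{"increments":{"type":"array"},"squeeze":{"type":"number"}},"required":["increments"]}

```bash
mkdir -p pics; ls
python3 - <<'E'
from plant import robot
import cv2
s=robot.read_state();print(s)
for n in ["scene","top"]:
    c=robot.read_camera(n);cv2.imwrite(f"pics/{n}0.png",c["image"][:,:,::-1]);print(n,c["fx"],c["fy"],c["cx"],c["cy"],c["T"])
E
```

```text
pics
{'t': 0.0, 'q': array([-1.31243202e+00,  1.31130637e-01,  1.48928221e+00, -1.50497712e-05,
        1.52300572e+00, -8.54005884e-02]), 'dq': array([-0.00066643, -0.00056023, -0.00038872,  0.00074396, -0.00012631,
        0.00020922]), 'joint_torque': array([-2.45538227e-03, -5.59857917e+01, -4.91749084e+01,  7.64363562e-02,
        3.55131144e-02, -1.36816766e-04]), 'tool_pos': array([ 0.20210076, -0.56437752,  0.24260404]), 'orientation': array([-3.09350864e+00, -5.37019937e-01,  2.71099462e-04]), 'force': array([-0.47366056, -0.24701675, -0.12150379]), 'wrist_torque': array([0.0190496 , 0.04030149, 0.00409073]), 'opening': 0.09326577337327255}
scene 499.39840522762296 499.39840522762296 280.46572735657605 208.92870713620619 [[ 0.75113763  0.56354045 -0.34382324  1.05080995]
 [ 0.66014232 -0.63956254  0.39391862 -0.55160297]
 [ 0.00209261 -0.52285937 -0.85241639  1.29901958]
 [ 0.          0.          0.          1.        ]]
top 394.7134342859399 394.7134342859399 276.57584394436793 208.82773060748957 [[-0.14700876 -0.96431024  0.22021396  0.37008832]
 [-0.98913468  0.1435446  -0.03174156  0.0244022 ]
 [-0.00100181 -0.22248755 -0.97493502  0.96932565]
 [ 0.          0.          0.          1.        ]]
```

View pics/scene0.png

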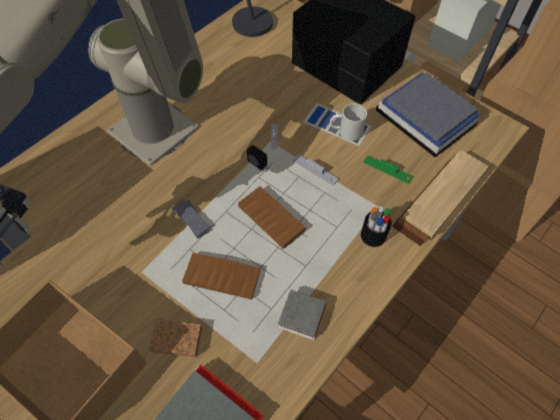

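View pics/top0.png

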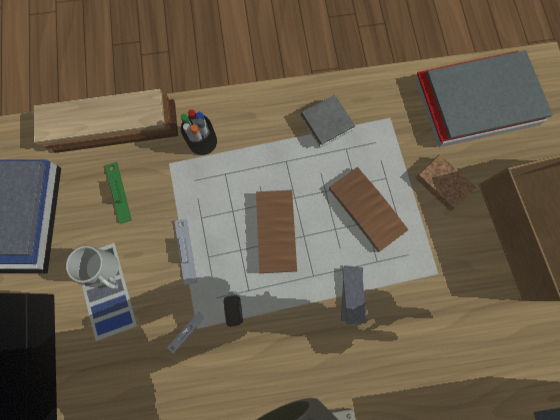

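The top view shows the boards at about (276,231) and (368,208). There are two silver strips, a large one at (185,250) and a small one at (186,332), and a green one at (118,192). Next I'll zoom in and measure.

Run:
```python
import cv2
a=cv2.imread("pics/top0.png");b=cv2.imread("pics/scene0.png")
A=cv2.resize(a[200:360,150:310],None,fx=3.7,fy=3.7,interpolation=cv2.INTER_CUBIC)
cv2.imwrite("pics/z1.png",A)
B=cv2.resize(b[110:250,160:350],None,fx=4,fy=4,interpolation=cv2.INTER_CUBIC)
cv2.imwrite("pics/z2.png",B)
```

```text
(no output)
```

View pics/z1.png

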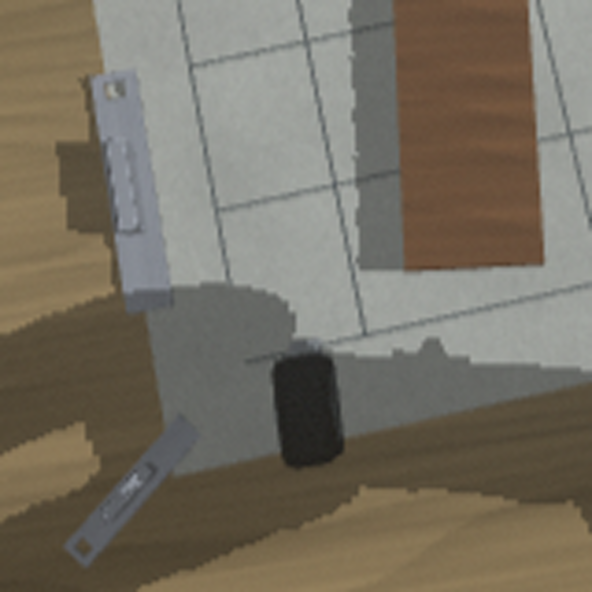

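View pics/z2.png

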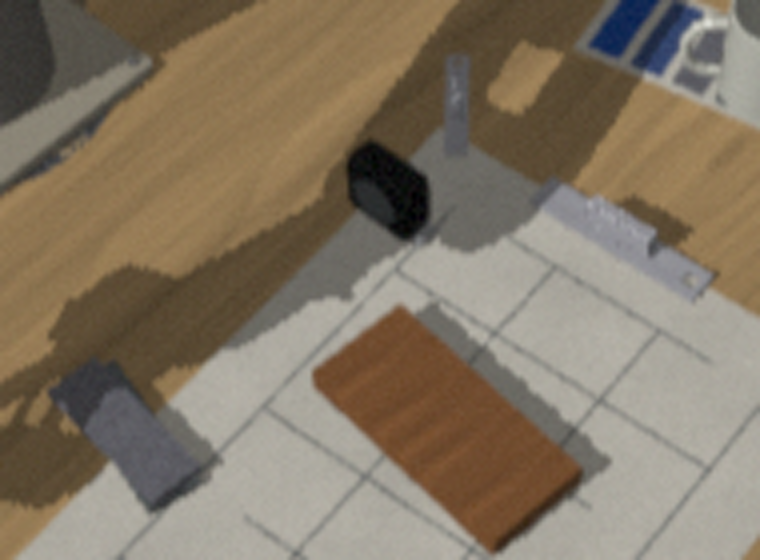

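The large silver strip at (185,250) is the straightedge. Its slot is at its upper end in the top image, near (180,224). Next I'll measure poses.

```bash
cat > h.py <<'E'
import numpy as np, cv2
from scipy.spatial.transform import Rotation as R
def ray(c,uv,z,T=None):
    T=c["T"] if T is None else T
    uv=np.atleast_2d(np.float64(uv));d=np.c_[(uv[:,0]-c["cx"])/c["fx"],(uv[:,1]-c["cy"])/c["fy"],np.ones(len(uv))]@T[:3,:3].T
    o=T[:3,3];return o+d*((z-o[2])/d[:,2])[:,None]
def proj(c,P,T=None):
    T=c["T"] if T is None else T
    p=(np.atleast_2d(P)-T[:3,3])@T[:3,:3]
    return np.c_[c["fx"]*p[:,0]/p[:,2]+c["cx"],c["fy"]*p[:,1]/p[:,2]+c["cy"]]
def wT(s,c):
    T=np.eye(4);T[:3,:3]=R.from_rotvec(s["orientation"]).as_matrix();T[:3,3]=s["tool_pos"];return T@c["mount"]
E
python3 - <<'E'
from plant import robot
from h import *
for n in ["top","scene"]:
    c=robot.read_camera(n);im=c["image"];h=cv2.cvtColor(im,cv2.COLOR_RGB2HSV)
    m=((h[...,0]<14)&(h[...,1]>110)&(h[...,2]>60)).astype(np.uint8)
    m=cv2.morphologyEx(m,cv2.MORPH_OPEN,np.ones((3,3)))
    for k in cv2.findContours(m,0,2)[0]:
        if cv2.contourArea(k)>1500:
            r=cv2.minAreaRect(k)
            uv=cv2.boxPoints(r);q=cv2.approxPolyDP(k,6,True)[:,0]
            print(n,"board",r[0]);P=ray(c,q,0.024);print(q.tolist(),P[:,:2].round(4).tolist())
    r=[100,105,110];u,v=(168,215) if n=="top" else (290,150)
    print(im[240:246,180:190].mean((0,1)) if n=="top" else im[168:172,310:316].mean((0,1)))
    b=im.astype(int);m2=((b[...,2]-b[...,0]>8)&(b[...,2]>100)).astype(np.uint8)
    for k in cv2.findContours(m2,0,2)[0]:
        if cv2.contourArea(k)>150:
            x=cv2.boundingRect(k);q=cv2.boxPoints(cv2.minAreaRect(k));print(n,"silver",x,q.round(1).tolist(),ray(c,q,0.006)[:,:2].round(4).tolist())
E
```

```text
[132.28333333 136.35       143.71666667]
top silver (90, 294, 37, 20) [[89.19999694824219, 306.1000061035156], [124.5, 293.5], [127.0, 300.5], [91.69999694824219, 313.1000061035156]] [[0.4192, 0.4672], [0.4361, 0.3827], [0.4188, 0.3778], [0.4021, 0.462]]
top silver (175, 219, 21, 61) [[173.60000610351562, 220.60000610351562], [185.8000030517578, 218.5], [195.5, 277.1000061035156], [183.39999389648438, 279.1000061035156]] [[0.5958, 0.2508], [0.5964, 0.2204], [0.4496, 0.211], [0.4491, 0.2404]]
[144.25       143.33333333 149.20833333]
scene silver (382, 90, 65, 58) [[380.3999938964844, 101.5999984741211], [394.20001220703125, 87.30000305175781], [446.79998779296875, 137.8000030517578], [433.1000061035156, 152.10000610351562]] [[0.501, 0.6083], [0.4976, 0.6975], [0.7616, 0.6211], [0.7597, 0.5392]]
```

Run:
```python
from plant import robot
from h import *
S={}
for n in ["top","scene"]:
    c=robot.read_camera(n);im=c["image"];b=im.astype(int)
    p=(276,231) if n=="top" else (270,217); print(n,b[p[1],p[0]])
    m=((b[...,0]-b[...,2]>35)&(b[...,0]>1.45*b[...,1])).astype(np.uint8)
    m=cv2.morphologyEx(cv2.morphologyEx(m,cv2.MORPH_OPEN,np.ones((3,3))),cv2.MORPH_CLOSE,np.ones((5,5)))
    for k in cv2.findContours(m,0,2)[0]:
        x=cv2.boundingRect(k)
        if cv2.contourArea(k)>1000 and 170<x[0]<420:
            q=cv2.approxPolyDP(cv2.convexHull(k),5,True)[:,0];P=ray(c,q,0.024);print("board",q.tolist(),P[:,:2].round(4).tolist())
    m2=((b[...,2]-b[...,0]>4)&(b[...,2]>70)).astype(np.uint8)
    for k in cv2.findContours(m2,0,2)[0]:
        x=cv2.boundingRect(k)
        if cv2.contourArea(k)>150:
            q=cv2.boxPoints(cv2.minAreaRect(k));P=ray(c,q,0.006)[:,:2]
            if np.hypot(*(P.mean(0)-[.52,.23]))<.08: print("silver",x,q.round(1).tolist(),P.round(4).tolist(),P.mean(0))
```

```text
top [105  80  60]
silver (175, 219, 22, 65) [[174.1999969482422, 220.10000610351562], [186.60000610351562, 218.10000610351562], [196.5, 282.0], [184.0, 283.8999938964844]] [[0.5969, 0.2493], [0.5971, 0.2181], [0.4377, 0.2099], [0.4376, 0.24]] [0.51730897 0.22930437]
scene [116  79  48]
board [[193, 255], [258, 269], [251, 296], [187, 283]] [[0.4517, -0.2413], [0.6193, -0.1515], [0.6591, -0.2227], [0.5015, -0.3111]]
board [[259, 188], [303, 227], [286, 243], [240, 206]] [[0.4372, 0.0507], [0.6271, 0.0346], [0.6243, -0.0382], [0.4385, -0.035]]
silver (294, 157, 38, 24) [[293.20001220703125, 160.1999969482422], [297.8999938964844, 152.60000610351562], [332.79998779296875, 174.10000610351562], [328.1000061035156, 181.6999969482422]] [[0.4384, 0.2119], [0.4297, 0.2454], [0.5683, 0.2531], [0.5753, 0.2204]] [0.50292694 0.23271195]
```

Emit:
{"name": "drive_tool", "arguments": {
  "increments": [
    [0,10,17.8,4,0,0,-0.29],
    [0,10,17.8,4,0,0,-0.29],
    [0,10,17.8,4,0,0,-0.29],
    [0,10,17.8,4,0,0,-0.29],
    [0,10,17.8,4,0,0,-0.29],
    [0,10,17.8,4,0,0,-0.29],
    [0,10,17.8,4,0,0,-0.29],
    [0,10,17.8,4,0,0,-0.29],
    [0,10,17.8,4,0,0,-0.29],
    [0,10,17.8,4,0,0,-0.29],
    [0,10,17.8,4,0,0,-0.29],
    [0,10,17.8,4,0,0,-0.29],
    [0,10,17.8,4,0,0,-0.29],
    [0,10,17.8,4,0,0,-0.29],
    [0,10,17.8,4,0,0,-0.29],
    [0,10,17.8,4,0,0,-0.29],
    [0,10,17.8,4,0,0,-0.29]
  ]
}}

```text
t: 1.72
tool_pos: [0.4517, -0.1209, 0.3432]
orientation: [3.14, 0.082, -0.001]
force: [0.5, 0.1, 0.3]
opening: 0.0929
```

Run:
```python
from plant import robot
from h import *
s=robot.read_state();c=robot.read_camera("wrist");print(s["t"],s["q"],s["tool_pos"],s["orientation"],c["mount"],c["fx"],c["cx"],c["cy"])
cv2.imwrite("pics/w1.png",c["image"][:,:,::-1])
```

```text
1.7167 [-3.70962714e-01 -2.50326201e-01  1.67443039e+00 -3.69165353e-04
  1.71819165e+00  1.14742047e+00] [ 0.4516782  -0.120891    0.34318906] [ 3.14045116e+00  8.22343141e-02 -1.24043270e-03] [[ 2.65697961e-04 -9.57838363e-01 -2.87307499e-01  7.93787735e-02]
 [ 9.99999278e-01 -8.22708370e-05  1.19906349e-03  2.31247294e-05]
 [-1.17214604e-03 -2.87307610e-01  9.57837650e-01 -1.41104651e-01]
 [ 0.00000000e+00  0.00000000e+00  0.00000000e+00  1.00000000e+00]] 297.9685729907977 283.7013097658266 209.91221571563372
```

View pics/w1.png

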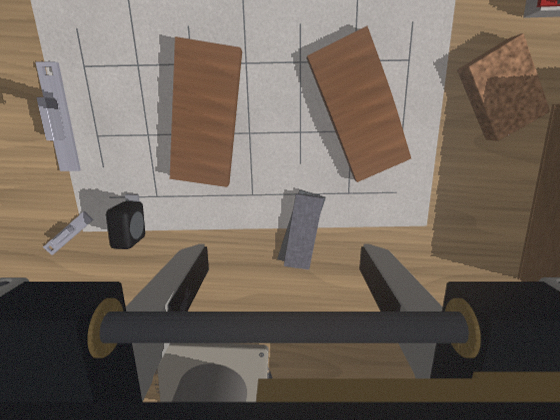

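The wrist view shows the boards at about (205,112) and (358,104), with the straightedge at (58,115) and its slot at the top. Next: board poses, edge bow as a hint, and the straightedge pose.

```bash
cat > b.py <<'E'
from plant import robot
from h import *
def mask(im):
    b=im.astype(float)
    m=((b[...,0]>1.75*b[...,2])&(b[...,0]>1.35*b[...,1])).astype(np.uint8)
    return cv2.morphologyEx(cv2.morphologyEx(m,cv2.MORPH_OPEN,np.ones((3,3))),cv2.MORPH_CLOSE,np.ones((7,7)))
E
python3 - <<'E'
from b import *
for n in ["wrist","scene"]:
    s=robot.read_state();c=robot.read_camera(n);im=c["image"];T=wT(s,c) if n=="wrist" else c["T"]
    m=mask(im)
    for k in cv2.findContours(m,0,1)[0]:
        x=cv2.boundingRect(k);A=cv2.contourArea(k)
        if 900<A<12000 and 150<x[0]<330 and x[1]<280:
            q=cv2.approxPolyDP(cv2.convexHull(k),6,True)[:,0].astype(float)
            P=ray(c,q,0.022,T)[:,:2];print(n,A,q.tolist(),P.round(4).tolist(),P.mean(0).round(4))
            L=np.roll(P,-1,0)-P;l=np.hypot(*L.T);i=l.argmax();print("yaw",np.arctan(L[i,1]/L[i,0]),l.round(3))
            K=k[:,0].astype(float)
            for i in range(len(q)):
                a,d=q[i],q[(i+1)%len(q)];e=d-a;Ln=np.hypot(*e);e/=Ln
                t=(K-a)@e;w=(K-a)@np.array([-e[1],e[0]])
                ok=(abs(w)<5)&(t>.08*Ln)&(t<.92*Ln)
                if ok.sum()>10: print("  edge",(a,d),Ln.round(1),"curv",np.round(np.polyfit(t[ok]/Ln*2-1,w[ok],2),2))
    if n=="wrist":
        g=im.astype(int)
        print(g[140,65],g[130,40])
        m2=((g[...,2]-g[...,0]>4)&(g[...,2]>90)).astype(np.uint8)
        for k in cv2.findContours(m2,0,2)[0]:
            if cv2.contourArea(k)>800: print(cv2.boundingRect(k),ray(c,cv2.boxPoints(cv2.minAreaRect(k)),.006,T)[:,:2].round(4).tolist())
    cv2.imwrite(f"pics/m_{n}.png",m*255)
E
```

```text
wrist 5151.0 [[195.0, 44.0], [225.0, 52.0], [232.0, 64.0], [236.0, 105.0], [219.0, 167.0], [173.0, 160.0], [175.0, 58.0]] [[0.6258, 0.0108], [0.618, -0.0307], [0.6033, -0.0405], [0.5488, -0.0465], [0.4565, -0.0207], [0.4636, 0.05], [0.6067, 0.0394]] [ 0.5604 -0.0055]
yaw -0.07377427730353249 [0.042 0.018 0.055 0.096 0.071 0.144 0.034]
  edge (array([195.,  44.]), array([225.,  52.])) 31.0 curv [-0.44  2.4   0.16]
  edge (array([225.,  52.]), array([232.,  64.])) 13.9 curv [-2.86  0.66  3.4 ]
  edge (array([232.,  64.]), array([236., 105.])) 41.2 curv [ 0.34 -1.17  1.  ]
  edge (array([236., 105.]), array([219., 167.])) 64.3 curv [8.56 3.58 0.32]
  edge (array([219., 167.]), array([173., 160.])) 46.5 curv [-0.51 -0.46  1.12]
  edge (array([173., 160.]), array([175.,  58.])) 102.0 curv [ 1.33 -0.24  0.11]
  edge (array([175.,  58.]), array([195.,  44.])) 24.4 curv [ 5.74 -2.18 -0.38]
[144 143 152] [97 82 65]
(286, 195, 38, 74) [[0.2879, -0.1276], [0.4178, -0.1443], [0.4108, -0.1901], [0.2797, -0.1768]]
(36, 62, 44, 109) [[0.5908, 0.2573], [0.6006, 0.2161], [0.438, 0.2051], [0.4261, 0.2
[... 387 characters left out ...]

  edge (array([251., 297.]), array([184., 282.])) 68.7 curv [-0.15  0.18 -0.44]
  edge (array([184., 282.]), array([192., 255.])) 28.2 curv [-0.18  0.84 -0.64]
scene 1775.0 [[258.0, 188.0], [303.0, 226.0], [285.0, 246.0], [239.0, 206.0]] [[0.4339, 0.0496], [0.6243, 0.0381], [0.6279, -0.0466], [0.4352, -0.0362]] [0.5303 0.0012]
yaw -0.05384236610252754 [0.191 0.085 0.193 0.086]
  edge (array([258., 188.]), array([303., 226.])) 58.9 curv [ 0.08  1.   -1.09]
  edge (array([303., 226.]), array([285., 246.])) 26.9 curv [ 0.86  1.64 -1.46]
  edge (array([285., 246.]), array([239., 206.])) 61.0 curv [-0.32  1.32 -1.07]
  edge (array([239., 206.]), array([258., 188.])) 26.2 curv [ 0.21  1.44 -1.44]
```

Run:
```python
import cv2,numpy as np
b=cv2.imread("pics/scene0.png");w=cv2.imread("pics/w1.png")
o=[cv2.resize(b[245:305,175:270],(570,360),interpolation=2),cv2.resize(b[180:250,230:310],(400,350),interpolation=2)]
cv2.imwrite("pics/z3.png",o[0]);cv2.imwrite("pics/z4.png",cv2.resize(w[15:200,160:420],(780,555),interpolation=2))
```

```text
(no output)
```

View pics/z3.png

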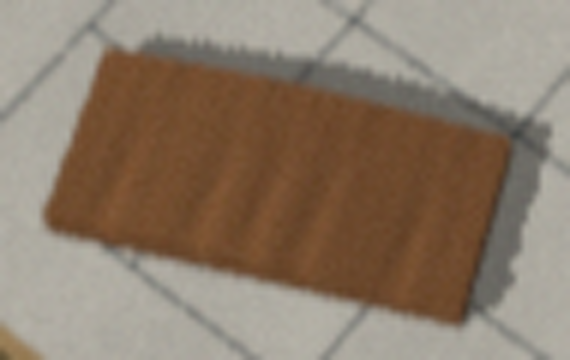

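View pics/z4.png

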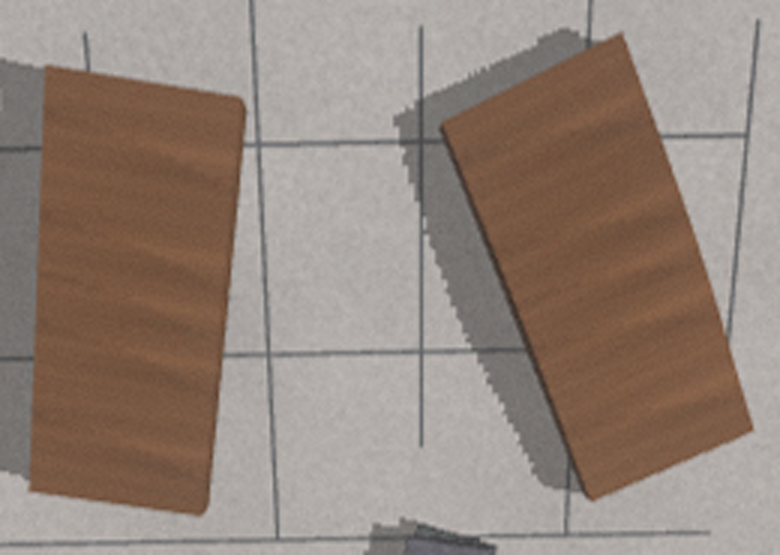

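The shadow and upper edge of the right board, at (0.555,-0.232), bulge in the middle. The left board's edges and shadow are straight, so the left board at about (0.53, 0) is probably the flat one. I'll test there first and let the presses decide.

Run:
```python
from b import *
s=robot.read_state();c=robot.read_camera("wrist");T=wT(s,c)
for q in ([[175,37],[241.5,47.5],[228.5,187],[170,178.7]],[[307,56],[368,26.5],[411,158.5],[357,182]]):
    P=ray(c,q,.024,T)[:,:2];print(P.round(4).tolist(),P.mean(0),[np.arctan((P[0]-P[3])[1]/(P[0]-P[3])[0]),np.arctan((P[1]-P[2])[1]/(P[1]-P[2])[0])])
c=robot.read_camera("top")
for q in ([[256,191.5],[292,190],[297,271.5],[259,272.5]],):
    P=ray(c,q,.024)[:,:2];print(P.round(4).tolist(),P.mean(0))
```

```text
[[0.6329, 0.0375], [0.6248, -0.0538], [0.4262, -0.0356], [0.4347, 0.0557]] [0.52963509 0.00094104] [np.float64(-0.09144048986981082), np.float64(-0.09144105207697457)]
[[0.6189, -0.1453], [0.6595, -0.2256], [0.4854, -0.3153], [0.4447, -0.237]] [ 0.55210108 -0.23081012] [np.float64(0.48460728258933455), np.float64(0.476049220088661)]
[[0.6348, 0.0376], [0.6254, -0.0513], [0.4258, -0.0319], [0.4367, 0.0576]] [0.53065229 0.00300821]
```

Emit:
{"name": "drive_tool", "arguments": {
  "increments": [
    [0,2.0,14,-4.8,0,0,0],
    [0,2.0,14,-4.8,0,0,0],
    [0,2.0,14,-4.8,0,0,0],
    [0,2.0,14,-4.8,0,0,0],
    [0,2.0,14,-4.8,0,0,0],
    [0,2.0,14,-4.8,0,0,0],
    [0,2.0,14,-4.8,0,0,0],
    [0,2.0,14,-4.8,0,0,0],
    [0,2.0,14,-4.8,0,0,0],
    [0,2.0,14,-4.8,0,0,0],
    [0,2.0,14,-4.8,0,0,0],
    [0,2.0,14,-4.8,0,0,0]
  ]
}}

```text
t: 2.97
tool_pos: [0.5022, 0.2297, 0.2235]
orientation: [3.14, 0.085, -0.001]
force: [-0.2, -0.4, -0.7]
opening: 0.0929
```

Run:
```python
from b import *
s=robot.read_state();c=robot.read_camera("wrist");print(s["t"],s["q"],s["tool_pos"],s["orientation"],s["force"])
cv2.imwrite("pics/w2.png",c["image"][:,:,::-1])
```

```text
2.9667 [ 3.36382019e-01  1.23189511e-02  1.64871963e+00 -4.63020771e-04
  1.48124946e+00  1.85303479e+00] [0.50223334 0.2296843  0.22349346] [ 3.13978894e+00  8.50857376e-02 -8.19794639e-04] [-0.18715968 -0.36844681 -0.73968362]
```

View pics/w2.png

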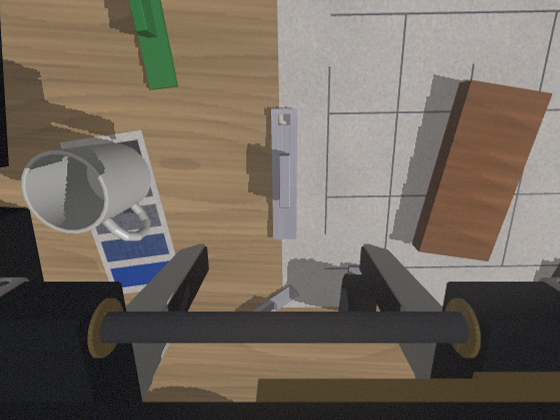

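The straightedge is at (271..297, 108..239), with its slot at (285,119).

Run:
```python
from b import *
s=robot.read_state();c=robot.read_camera("wrist");T=wT(s,c)
P=ray(c,[[271,108],[297,108],[297,239],[273,238]],.006,T)[:,:2];d=(P[0]+P[1]-P[2]-P[3])/2;print(P.round(4).tolist(),P.mean(0),np.hypot(*d),np.arctan2(d[1],d[0]))
print(ray(c,[[285,119],[285,155],[285,208]],.006,T)[0], ray(c,[[279.5,155],[290,155],[290,208],[279.5,208]],.032,T))
print(R.from_rotvec(s["orientation"]).as_matrix().round(4))
```

```text
[[0.5949, 0.2482], [0.5965, 0.2185], [0.436, 0.2079], [0.4358, 0.239]] [0.51581671 0.22838488] 0.16013351076719515 0.06178305808889686
[0.58379681 0.23153367 0.006     ] [[0.54528342 0.23566966 0.032     ]
 [0.54590118 0.22406767 0.032     ]
 [0.48490787 0.22043954 0.032     ]
 [0.48426052 0.23265821 0.032     ]]
[[ 9.986e-01  5.310e-02  6.000e-04]
 [ 5.310e-02 -9.986e-01 -2.000e-04]
 [ 6.000e-04  3.000e-04 -1.000e+00]]
```

Emit:
{"name": "drive_tool", "arguments": {
  "increments": [
    [0,0.55,-0.05,-1.5,0,0,0.005],
    [0,0.55,-0.05,-3,0,0,0.005],
    [0,0.55,-0.05,-4.5,0,0,0.005],
    [0,0.55,-0.05,-5.7,0,0,0.005],
    [0,0.55,-0.05,-6.6,0,0,0.005],
    [0,0.55,-0.05,-7.2,0,0,0.005],
    [0,0.55,-0.05,-7.6,0,0,0.005],
    [0,0.55,-0.05,-7.6,0,0,0.005]
  ]
}}

```text
t: 3.73
tool_pos: [0.5151, 0.2272, 0.032]
orientation: [3.139, 0.089, -0.004]
force: [-0.5, 0.2, -0.8]
opening: 0.0934
```

Run:
```python
from b import *
s=robot.read_state();c=robot.read_camera("wrist");print(s["t"],s["tool_pos"],s["force"])
cv2.imwrite("pics/w3.png",c["image"][:,:,::-1])
```

```text
3.7333 [0.51508242 0.22724802 0.03199789] [-0.48003221  0.19775149 -0.76283857]
```

View pics/w3.png

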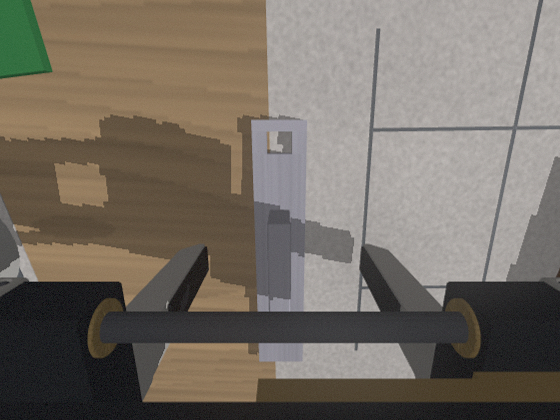

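The fingers straddle the rib, which is at about (279,255). I'll close and lift.

Emit:
{"name": "drive_tool", "arguments": {
  "increments": [
    [1,0,0,0,0,0,0],
    [1,0,0,0,0,0,0],
    [1,0,0,0,0,0,0],
    [1,0,0,0,0,0,0],
    [1,0,0,0,0,0,0],
    [1,0,0,0,0,0,0],
    [1,0,0,0,0,0,0],
    [1,0,0,0,0,0,0],
    [1,0,0,0,0,0,0],
    [1,0,0,0,0,0,0]
  ],
  "squeeze": 35
}}

```text
t: 4.62
tool_pos: [0.516, 0.2289, 0.0336]
orientation: [3.14, 0.092, -0.0]
force: [0.1, -0.6, 0.4]
opening: 0.0309
```

Emit:
{"name": "drive_tool", "arguments": {
  "increments": [
    [1,0,0,0.4,0,0,0],
    [1,0,0,1,0,0,0],
    [1,0,0,2,0,0,0],
    [1,0,0,3,0,0,0],
    [1,0,0,3.6,0,0,0],
    [1,0,0,4,0,0,0],
    [1,0,0,4,0,0,0]
  ]
}}

```text
t: 5.2
tool_pos: [0.5177, 0.2295, 0.137]
orientation: [-3.139, -0.092, -0.007]
force: [-0.5, -0.9, 0.1]
opening: 0.0009
```

Run:
```python
from b import *
s=robot.read_state();c=robot.read_camera("wrist");print(s["t"],s["tool_pos"],s["orientation"],s["force"],s["opening"])
cv2.imwrite("pics/w4.png",c["image"][:,:,::-1])
```

```text
5.2 [0.51772444 0.22946138 0.13703857] [-3.13876255 -0.09235943 -0.00749865] [-0.52593841 -0.88568655  0.10670292] 0.0008700479981199316
```

View pics/w4.png

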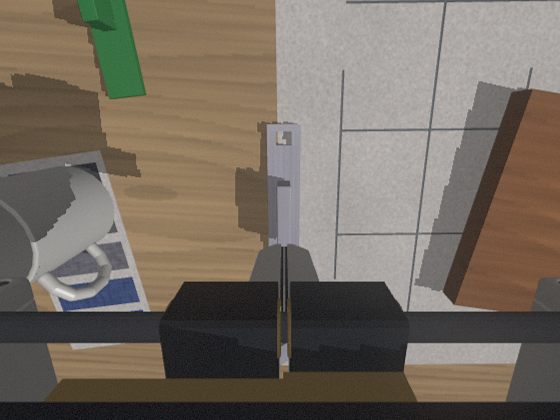

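The fingers hadn't reached the rib before the lift, so nothing was gripped: the opening was still 31 mm. The strip is still on the desk, with its slot at (284,138). I'll reopen and measure it again.

Emit:
{"name": "drive_tool", "arguments": {
  "increments": [
    [0,0,0,0,0,0,0],
    [0,0,0,0,0,0,0],
    [0,0,0,0,0,0,0],
    [0,0,0,0,0,0,0],
    [0,0,0,0,0,0,0],
    [0,0,0,0,0,0,0],
    [0,0,0,0,0,0,0],
    [0,0,0,0,0,0,0],
    [0,0,0,0,0,0,0],
    [0,0,0,0,0,0,0]
  ]
}}

```text
t: 6.08
tool_pos: [0.516, 0.2289, 0.1337]
orientation: [-3.14, -0.092, -0.0]
force: [0.3, -0.2, 0.1]
opening: 0.0622
```

Run:
```python
from b import *
s=robot.read_state();c=robot.read_camera("wrist");T=wT(s,c);print(s["t"],s["tool_pos"],s["orientation"],s["opening"])
cv2.imwrite("pics/w5.png",c["image"][:,:,::-1])
P=ray(c,[[267,125],[301,125]],.006,T)[:,:2];print(P)
c=robot.read_camera("top");b=c["image"].astype(int)
m2=((b[...,2]-b[...,0]>4)&(b[...,2]>70)).astype(np.uint8)
for k in cv2.findContours(m2,0,2)[0]:
    if cv2.contourArea(k)>150:
        q=cv2.boxPoints(cv2.minAreaRect(k));P=ray(c,q,0.006)[:,:2]
        if np.hypot(*(P.mean(0)-[.52,.23]))<.08: print(P.round(4).tolist(),P.mean(0))
```

```text
6.0833 [0.51604848 0.22889093 0.13367412] [-3.14015736e+00 -9.23339525e-02 -1.75386021e-04] 0.06217170098662848
[[0.59076269 0.2474781 ]
 [0.59250339 0.21803053]]
[[0.5121, 0.2384], [0.5162, 0.216], [0.4399, 0.1992], [0.436, 0.2213]] [0.47606818 0.21872929]
```

View pics/w5.png

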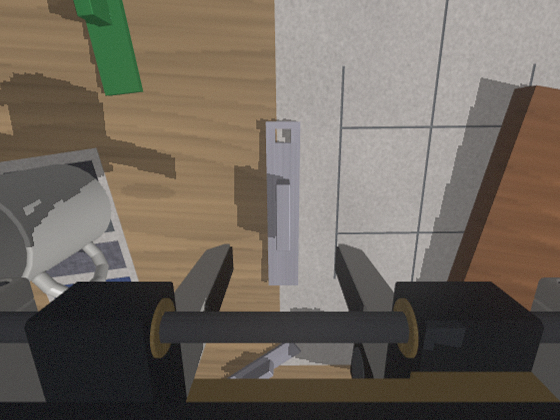

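The strip is at (266..299, 121..284).

Run:
```python
from b import *
s=robot.read_state();c=robot.read_camera("wrist");T=wT(s,c)
P=ray(c,[[266,122],[298,121],[299,284],[269,284]],.006,T)[:,:2];d=(P[0]+P[1]-P[2]-P[3])/2;print(s["tool_pos"],P.round(4).tolist(),P.mean(0),np.hypot(*d),np.arctan2(d[1],d[0]))
```

```text
[0.51601379 0.22889562 0.13367654] [[0.5932, 0.2485], [0.5956, 0.2209], [0.4371, 0.2083], [0.4353, 0.2388]] [0.51531636 0.22909323] 0.15854612632743062 0.07035358260714031
```

Unmoved, and the tool is right over it. I'll go down, close, and check the opening before lifting.

Emit:
{"name": "drive_tool", "arguments": {
  "increments": [
    [0.4,0,0,-1,0,0,0],
    [0.45,0,0,-2,0,0,0],
    [0.45,0,0,-3,0,0,0],
    [0.45,0,0,-3.7,0,0,0],
    [0.45,0,0,-4,0,0,0],
    [0.6,0,0,-4,0,0,0],
    [1,0,0,-4,0,0,0],
    [1,0,0,-4,0,0,0],
    [1,0,0,-4,0,0,0],
    [1,0,0,-4,0,0,0],
    [1,0,0,-4,0,0,0],
    [1,0,0,-4,0,0,0],
    [1,0,0,-4,0,0,0],
    [1,0,0,-4,0,0,0],
    [1,0,0,-4,0,0,0]
  ],
  "squeeze": 35
}}

```text
t: 7.48
tool_pos: [0.5166, 0.2292, 0.0345]
orientation: [-3.14, -0.092, -0.002]
force: [-0.6, 0.3, 5.8]
opening: 0.0118
```

Emit:
{"name": "drive_tool", "arguments": {
  "increments": [
    [1,0,0,0.2,0,0,0],
    [1,0,0,0.6,0,0,0],
    [1,0,0,1.2,0,0,0],
    [1,0,0,2,0,0,0],
    [1,0,0,2.8,0,0,0],
    [1,0,0,3.2,0,0,0],
    [1,0,0,3.2,0,0,0],
    [1,0,0,3.2,0,0,0]
  ]
}}

```text
t: 8.15
tool_pos: [0.5163, 0.229, 0.114]
orientation: [-3.14, -0.092, -0.002]
force: [-0.8, 0.3, -2.3]
opening: 0.0118
```

Run:
```python
from b import *
s=robot.read_state();c=robot.read_camera("wrist");T=wT(s,c);print(s["t"],s["tool_pos"],s["orientation"],s["opening"],s["force"],s["wrist_torque"])
cv2.imwrite("pics/w6.png",c["image"][:,:,::-1])
```

```text
8.15 [0.51631586 0.2289505  0.11402334] [-3.13990621e+00 -9.22707348e-02 -1.82281585e-03] 0.011815585087006709 [-0.82609085  0.31417872 -2.29418736] [ 0.05086914  0.013324   -0.01012578]
```

View pics/w6.png

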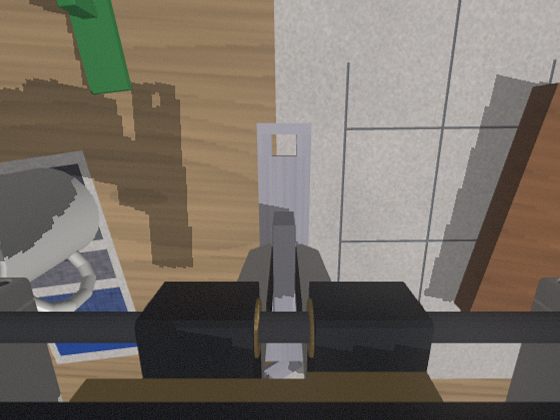

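Emit:
{"name": "drive_tool", "arguments": {
  "increments": [
    [1,0.1,-1,0,0,0,-0.03],
    [1,0.2,-2.3,0,0,0,-0.06],
    [1,0.3,-3.7,0,0,0,-0.09],
    [1,0.4,-5.1,0,0,0,-0.12],
    [1,0.5,-6.5,0,0,0,-0.15],
    [1,0.55,-7.7,0,0,0,-0.15],
    [1,0.55,-8.6,0,0,0,-0.15],
    [1,0.55,-9.1,0,0,0,-0.15],
    [1,0.55,-9.1,0,0,0,-0.15],
    [1,0.55,-9.1,0,0,0,-0.15],
    [1,0.55,-9.1,0,0,0,-0.15]
  ]
}}

```text
t: 9.12
tool_pos: [0.5293, 0.0024, 0.113]
orientation: [-3.138, 0.143, 0.002]
force: [-1.0, 0.3, -2.2]
opening: 0.0116
```

Run:
```python
from b import *
s=robot.read_state();c=robot.read_camera("wrist");T=wT(s,c);print(s["t"],s["tool_pos"],s["orientation"],s["opening"],s["force"],s["wrist_torque"])
cv2.imwrite("pics/w7.png",c["image"][:,:,::-1])
c=robot.read_camera("top");cv2.imwrite("pics/t7.png",cv2.resize(c["image"][150:350,150:450,::-1],None,fx=2.6,fy=2.6))
```

```text
9.1167 [0.52934192 0.00241525 0.11295558] [-3.13771936e+00  1.42581397e-01  1.87952179e-03] 0.011634350612340808 [-1.01205009  0.28284674 -2.17021694] [-0.01000721 -0.00105422  0.02758626]
```

View pics/w7.png

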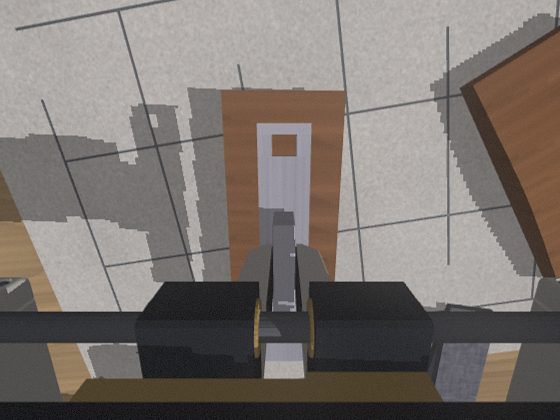

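Aligned over the board, with the strip at x=257..311 and the board at 222..345. I'll lower gently.

Emit:
{"name": "drive_tool", "arguments": {
  "increments": [
    [1,0,0,-0.4,0,0,0],
    [1,0,0,-0.9,0,0,0],
    [1,0,0,-1.4,0,0,0],
    [1,0,0,-1.75,0,0,0],
    [1,0,0,-1.9,0,0,0],
    [1,0,0,-2.0,0,0,0],
    [1,0,0,-2.06,0,0,0],
    [1,0,0,-2.1,0,0,0],
    [1,0,0,-2.13,0,0,0],
    [1,0,0,-2.13,0,0,0]
  ]
}}

```text
t: 10.05
tool_pos: [0.5301, 0.0013, 0.0608]
orientation: [3.138, -0.143, 0.001]
force: [-0.2, 0.1, -2.4]
opening: 0.0115
```

Emit:
{"name": "drive_tool", "arguments": {
  "increments": [
    [1,0,0,-0.03,0,0,0],
    [1,0,0,-0.05,0,0,0],
    [1,0,0,-0.07,0,0,0],
    [1,0,0,-0.08,0,0,0],
    [1,0,0,-0.08,0,0,0]
  ]
}}

```text
t: 10.47
tool_pos: [0.5298, 0.0013, 0.0585]
orientation: [3.138, -0.143, 0.0]
force: [-0.3, -0.0, -1.3]
opening: 0.0115
```

Emit:
{"name": "drive_tool", "arguments": {
  "increments": [
    [1,0,0,-0.02,0,0,0],
    [1,0,0,-0.03,0,0,0],
    [1,0,0,-0.03,0,0,0]
  ]
}}

```text
t: 10.72
tool_pos: [0.5299, 0.0013, 0.0585]
orientation: [3.138, -0.143, 0.0]
force: [-4.8, 0.1, 6.8]
opening: 0.0116
```

Contact comes at about 24 mm up, the flat sample's height. I'll release and rise.

Emit:
{"name": "drive_tool", "arguments": {
  "increments": [
    [0.75,0,0,0,0,0,0],
    [0.6,0,0,0,0,0,0],
    [0.6,0,0,0,0,0,0],
    [0.6,0,0,0,0,0,0],
    [0.6,0,0,0,0,0,0],
    [0.6,0,0,0,0,0,0],
    [0.6,0,0,0,0,0,0]
  ]
}}

```text
t: 11.3
tool_pos: [0.5297, 0.0014, 0.0575]
orientation: [-3.138, 0.143, 0.0]
force: [-0.5, 0.2, -0.0]
opening: 0.0372
```

Emit:
{"name": "drive_tool", "arguments": {
  "increments": [
    [0.6,0,0,0.5,0,0,0],
    [0.6,0,0,1.2,0,0,0],
    [0.6,0,0,2.4,0,0,0],
    [1,0,0,3.4,0,0,0],
    [1,0,0,4,0,0,0],
    [1,0,0,4,0,0,0],
    [1,0,0,4,0,0,0],
    [1,0,0,4,0,0,0],
    [1,0,0,4,0,0,0],
    [1,0,0,4,0,0,0]
  ]
}}

```text
t: 12.13
tool_pos: [0.5288, 0.0014, 0.1562]
orientation: [-3.138, 0.143, 0.004]
force: [-0.2, -0.6, -0.1]
opening: 0.0008
```

Run:
```python
from b import *
s=robot.read_state();c=robot.read_camera("wrist");T=wT(s,c);print(s["t"],s["tool_pos"],s["orientation"],s["opening"],s["force"],s["wrist_torque"])
cv2.imwrite("pics/w8.png",c["image"][:,:,::-1])
```

```text
12.1333 [0.52880029 0.0014481  0.15615239] [-3.13821613  0.14322119  0.00408462] 0.0008287242074405055 [-0.15719858 -0.6237004  -0.05560302] [0.01801459 0.02133423 0.03125816]
```

View pics/w8.png

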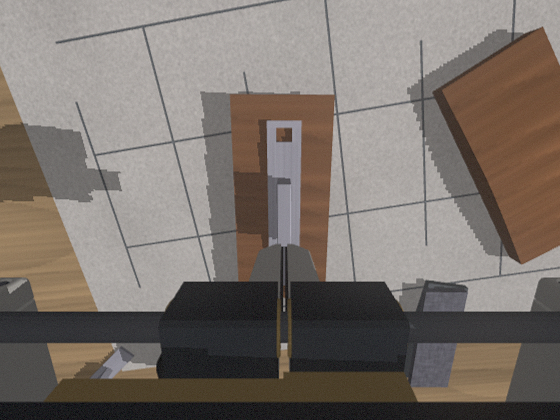

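The strip lies on the middle of the board, with its slot at (284,133). The fingers are closed. I'll move over the slotted end.

Emit:
{"name": "drive_tool", "arguments": {
  "increments": [
    [1,1,-0.1,0,0,0,0],
    [1,2.16,-0.2,-0.5,0,0,0],
    [1,2.16,-0.2,-1.5,0,0,0],
    [1,2.16,-0.2,-2.5,0,0,0],
    [1,2.16,-0.2,-3.2,0,0,0],
    [1,2.16,-0.2,-3.6,0,0,0],
    [1,2.16,-0.2,-3.7,0,0,0],
    [1,2.16,-0.2,-3.7,0,0,0],
    [1,2.16,-0.2,-3.7,0,0,0]
  ]
}}

```text
t: 12.93
tool_pos: [0.5844, -0.0037, 0.0662]
orientation: [3.138, -0.143, 0.002]
force: [-0.4, -1.1, 0.6]
opening: 0.0008
```

Run:
```python
from b import *
s=robot.read_state();c=robot.read_camera("wrist");T=wT(s,c);print(s["t"],s["tool_pos"],s["opening"],s["force"])
cv2.imwrite("pics/w9.png",c["image"][:,:,::-1])
c=robot.read_camera("scene");cv2.imwrite("pics/s9.png",cv2.resize(c["image"][150:270,200:350,::-1],None,fx=4.5,fy=4.5,interpolation=2))
```

```text
12.9333 [ 0.5844183  -0.00368751  0.06617083] 0.0008211484320739557 [-0.42200254 -1.10794686  0.63039802]
```

View pics/w9.png

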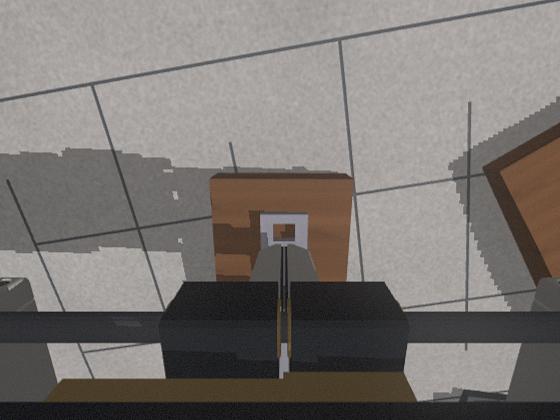

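View pics/s9.png

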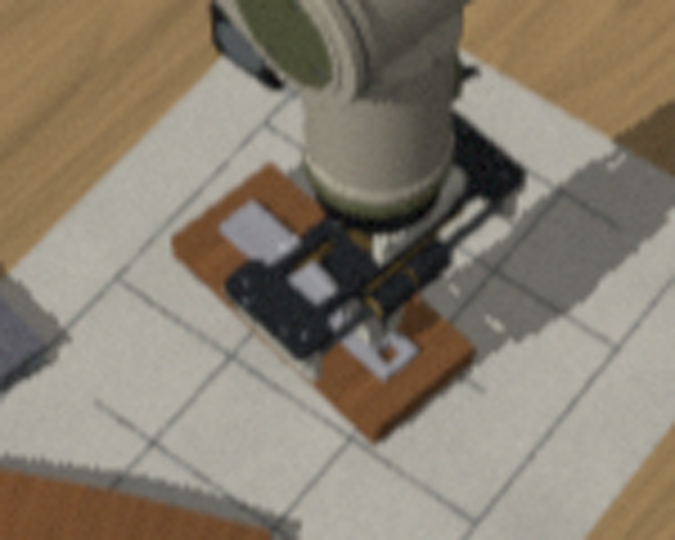

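The tips are just short of the slot at (284,233), about 10 mm above the strip. I'll lower slowly.

Emit:
{"name": "drive_tool", "arguments": {
  "increments": [
    [1,0,0,-0.15,0,0,0],
    [1,0,0,-0.28,0,0,0],
    [1,0,0,-0.34,0,0,0],
    [1,0,0,-0.37,0,0,0],
    [1,0,0,-0.37,0,0,0]
  ]
}}

```text
t: 13.45
tool_pos: [0.5834, -0.0036, 0.0555]
orientation: [-3.138, 0.143, 0.001]
force: [-0.4, -0.3, 0.3]
opening: 0.0007
```

Emit:
{"name": "drive_tool", "arguments": {
  "increments": [
    [1,0,0,-0.02,0,0,0],
    [1,0,0,-0.03,0,0,0],
    [1,0,0,-0.04,0,0,0],
    [1,0,0,-0.04,0,0,0]
  ]
}}

```text
t: 13.78
tool_pos: [0.5838, -0.0037, 0.0553]
orientation: [3.138, -0.143, 0.0]
force: [-1.9, -0.3, 5.5]
opening: 0.0004
```

Emit:
{"name": "drive_tool", "arguments": {
  "increments": [
    [1,0,0,-0.01,0,0,0],
    [1,0,0,-0.02,0,0,0],
    [1,0,0,-0.02,0,0,0],
    [1,0,0,-0.02,0,0,0],
    [1,0,0,-0.02,0,0,0],
    [1,0,0,-0.02,0,0,0],
    [1,0,0,-0.02,0,0,0],
    [1,0,0,-0.02,0,0,0]
  ]
}}

```text
t: 14.45
tool_pos: [0.5839, -0.0037, 0.0553]
orientation: [3.138, -0.143, 0.0]
force: [-4.9, -0.8, 9.9]
opening: 0.0002
```

Run:
```python
from b import *
s=robot.read_state();c=robot.read_camera("scene");print(s["tool_pos"],s["force"]);cv2.imwrite("pics/s10.png",cv2.resize(c["image"][150:270,200:350,::-1],None,fx=4.5,fy=4.5,interpolation=2))
```

```text
[ 0.58385063 -0.00365263  0.0552994 ] [-4.89138016 -0.80026786  9.89029253]
```

View pics/s10.png

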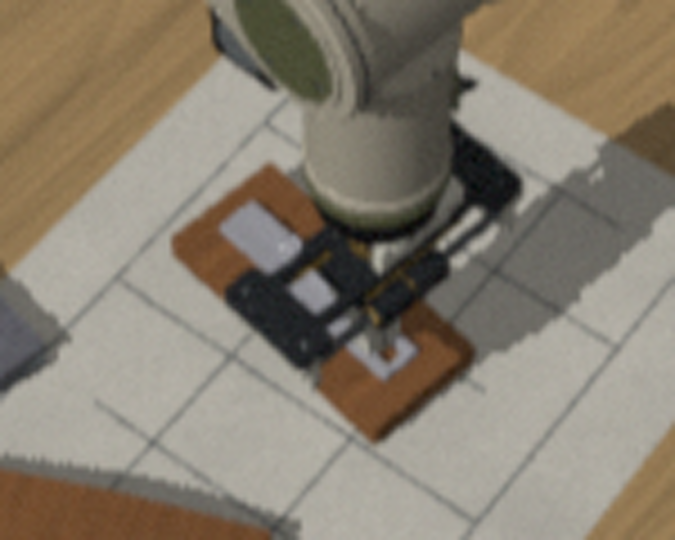

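Under 9.9 N the tip held at z=0.0553 and the far end did not rise, so it stays level. I'll lift over the rib to the plain end.

Emit:
{"name": "drive_tool", "arguments": {
  "increments": [
    [1,0,0,0.5,0,0,0],
    [1,0,0,1.8,0,0,0],
    [1,-0.5,0.05,2.4,0,0,0],
    [1,-1.8,0.17,2.4,0,0,0],
    [1,-3.2,0.3,2.4,0,0,0],
    [1,-4.2,0.4,2.4,0,0,0],
    [1,-4.46,0.41,2.4,0,0,0],
    [1,-4.46,0.41,2,0,0,0],
    [1,-4.46,0.41,1.2,0,0,0],
    [1,-4.46,0.41,0.6,0,0,0],
    [1,-4.46,0.41,0.3,0,0,0],
    [1,-4.46,0.41,0.2,0,0,0],
    [1,-4.46,0.41,0.2,0,0,0],
    [1,-4.46,0.41,0.2,0,0,0]
  ]
}}

```text
t: 15.67
tool_pos: [0.4731, 0.0065, 0.0599]
orientation: [3.138, -0.143, 0.001]
force: [-0.5, 0.3, -0.8]
opening: 0.0005
```

Run:
```python
from b import *
s=robot.read_state();c=robot.read_camera("scene");print(s["tool_pos"],s["force"]);cv2.imwrite("pics/s11.png",cv2.resize(c["image"][150:270,200:350,::-1],None,fx=4.5,fy=4.5,interpolation=2))
c=robot.read_camera("wrist");cv2.imwrite("pics/w11.png",c["image"][:,:,::-1])
```

```text
[0.47305329 0.00652068 0.05985549] [-0.53939054  0.28468494 -0.77907834]
```

View pics/s11.png

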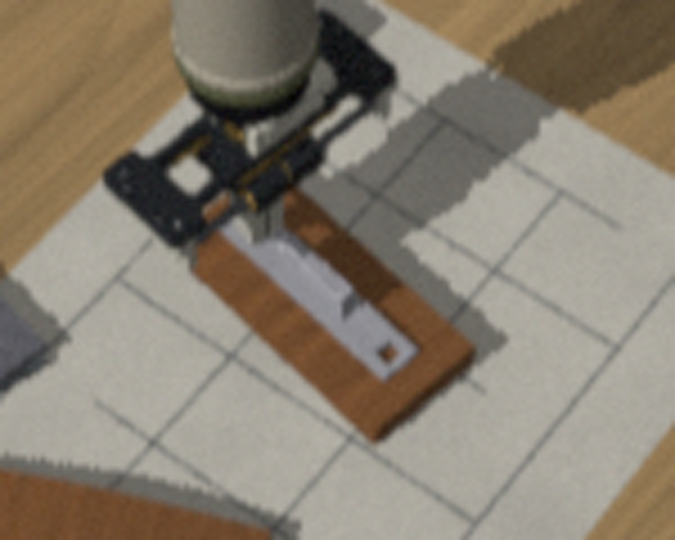

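View pics/w11.png

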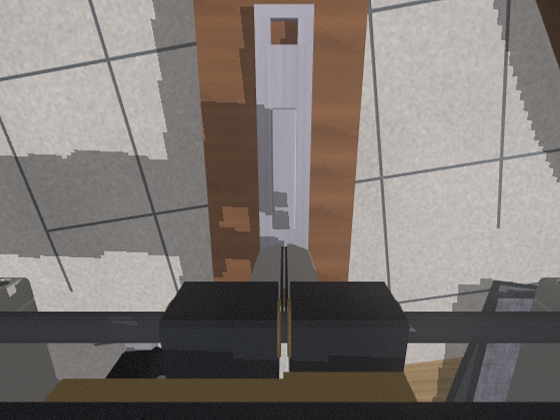

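The strip has not moved: its slot in the wide view is at (388,352), as before. The tips are over the plain end, so I'll press there.

Emit:
{"name": "drive_tool", "arguments": {
  "increments": [
    [1,0,0,-0.08,0,0,0],
    [1,0,0,-0.14,0,0,0],
    [1,0,0,-0.17,0,0,0],
    [1,0,0,-0.19,0,0,0],
    [1,0,0,-0.2,0,0,0],
    [1,0,0,-0.2,0,0,0]
  ]
}}

```text
t: 16.27
tool_pos: [0.4725, 0.0066, 0.0553]
orientation: [3.138, -0.143, 0.0]
force: [-4.7, -0.2, 7.8]
opening: 0.0003
```

Emit:
{"name": "drive_tool", "arguments": {
  "increments": [
    [1,0,0,-0.01,0,0,0],
    [1,0,0,-0.01,0,0,0],
    [1,0,0,-0.01,0,0,0],
    [1,0,0,-0.01,0,0,0],
    [1,0,0,-0.01,0,0,0],
    [1,0,0,-0.01,0,0,0],
    [1,0,0,-0.01,0,0,0],
    [1,0,0,-0.01,0,0,0]
  ]
}}

```text
t: 16.93
tool_pos: [0.4725, 0.0066, 0.0552]
orientation: [3.138, -0.143, 0.0]
force: [-5.4, 0.2, 10.6]
opening: 0.0007
```

Run:
```python
from b import *
s=robot.read_state();c=robot.read_camera("scene");print(s["tool_pos"],s["force"]);cv2.imwrite("pics/s12.png",cv2.resize(c["image"][150:270,200:350,::-1],None,fx=4.5,fy=4.5,interpolation=2))
```

```text
[0.47249683 0.00660402 0.05524584] [-5.35750856  0.17701144 10.63159142]
```

View pics/s12.png

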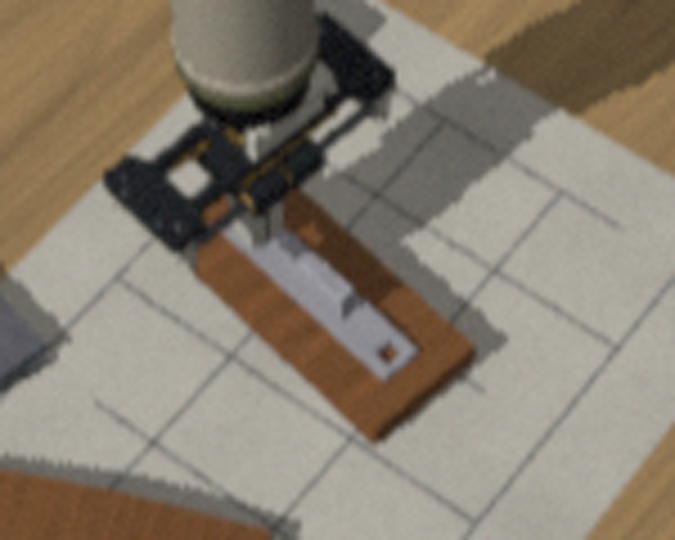

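It stays level under 10.6 N: same z at both ends, and the slot end is still at (388,352). I'll lift clear and do a final check.

Emit:
{"name": "drive_tool", "arguments": {
  "increments": [
    [1,0,0,0.3,0,0,0],
    [1,0,0,1,0,0,0],
    [1,0,0,2.2,0,0,0],
    [1,-0.5,0,3.5,0,0,0],
    [1,-1,0,5,0,0,0],
    [1,-1,0,6,0,0,0],
    [1,-1,0,6,0,0,0],
    [1,-1,0,6,0,0,0],
    [1,-1,0,6,0,0,0]
  ]
}}

```text
t: 17.73
tool_pos: [0.447, 0.0066, 0.2036]
orientation: [-3.138, 0.143, 0.0]
force: [-1.0, 0.4, -0.0]
opening: 0.0004
```

Run:
```python
from b import *
s=robot.read_state();c=robot.read_camera("wrist");T=wT(s,c);print(s["t"],s["tool_pos"],s["force"])
cv2.imwrite("pics/w13.png",c["image"][:,:,::-1]);np.save("T13.npy",T)
c=robot.read_camera("top");cv2.imwrite("pics/t13.png",c["image"][:,:,::-1])
```

```text
17.7333 [0.4470481  0.00662773 0.20362014] [-0.992171    0.4125999  -0.00432396]
```

View pics/w13.png

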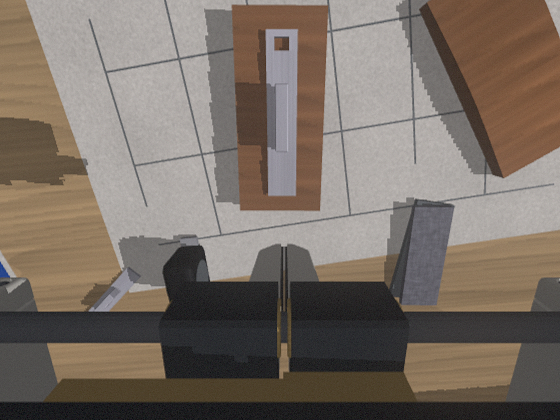

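View pics/t13.png

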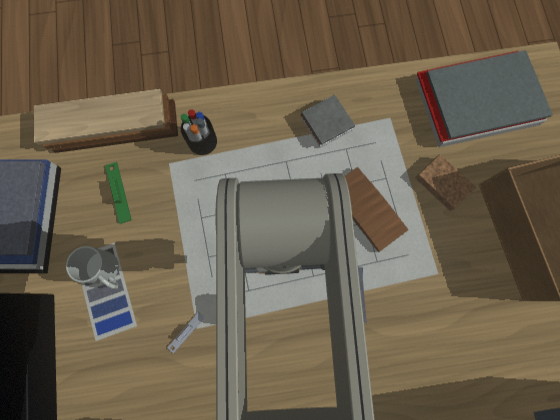

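The strip (266..297, 29..195) is centred and parallel on the board (233..327, 5..210). The visible bystanders are unmoved. Handing in.

Run:
```python
from plant import robot
print(robot.close_job())
```

```text
the job is handed in; nothing more can be done
None
```

The straightedge is lying along the middle of the flat sample, the one at about (0.530, 0.002), and the job is handed in; the last clock reading was 17.7 s. I tried that sample first because the other board's shadow and top edge bulged in the middle.

- **Presses:** it stayed level under 9.9 N on the slotted end and 10.6 N on the plain end. The tip held at z = 55.3 mm and 55.2 mm, the far end did not rise, and the set-down contact came at about 24 mm. It did not rock, so I never laid it on the other sample.
- **Last check:** the wrist picture showed it let go, centred and parallel on the sample. The gripper was clear, and the samples and other things in view looked unmoved. In that last top view the arm hid the tested sample and the tape measure; both were in the wrist picture, though the tape measure only in part.
- **What went wrong:** on my first grasp I lifted before the fingers had closed, so nothing was picked up. I measured again, found the straightedge had not moved, and the second grasp held. One colour-mask reading during that recheck was cut off by the arm and disagreed, so I ignored it.

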